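Unbolt and open the food box

TASK

Open the wooden food box without gripping anything: press the red spring catch down with one fingertip and hold it down while the other fingertip pushes the black fin of the bolt fully back, then let the catch spring up again. Last, push the lid fully open with the fingers, and leave the jars and the potato round the box alone.

Things in the scene. Friction and masses are not known exactly. Their poses are not given: they have to be found in the camera images.
- food_box: Light wooden food box fixed to the worktop, 190 (x) x 262 (y) mm. Origin on the worktop below the bolt mechanism; z up, x along the bolt (away from the robot at yaw 0), y towards the store (left at yaw 0). From y = -47 to +75 mm it is solid, its steel-plated top (the deck) 70 mm above the worktop, with catch and bolt; from 75 to 215 mm it is the store under the sliding lid.
- catch (a joint): Spring catch: 0 = up (as at the start), grows as the red pad is pressed straight down, 0.009 m at its stop. 2 N to start, 5.3 N at the stop; springs up when let go. Its steel arm stands between the bolt's teeth: the bolt is free only while the pad is at least 5.5 mm down, and until the bolt is 26.5 mm back a catch let go locks it again or stays jammed down.
- catch_top (a point): Centre of the top of the catch's red pad, a flat bar 105 mm long (box x) and 22 mm wide (box y), 31 mm above the deck when up; a fingertip can slide along it while pressing. Its centre line lies at box y = -30 mm, 55 mm from the middle of the bolt's fin. Axes as the box.
- bolt (a joint): Bolt: 0 = shot (the rod pins the lid's staple), grows as it slides towards box +x, 0.030 m = fully back at its stop. Friction about 2 N, no spring: it stays where it is left. Its steel rod, guides and staple reach at most 21 mm above the deck, so that a fingertip 22 to 25 mm above the deck, level with the pressed pad, passes over them.
- bolt_face (a point): On the face, looking to box -x, of the black fin that stands on the bolt: push here towards box +x. The fin is 30 mm wide (box y), 8 mm thick (box x) and stands out from 17 to 50 mm above the deck. Site in the middle of its width, 38.5 mm above the deck, at box x = -12 mm (bolt shot), y = 25 mm. Axes as the box.
- lid (a joint): Sliding lid: 0 = shut, grows as it slides towards box +y, 0.050 m = fully open at its stop. Friction about 2 N; pinned while the bolt is shot. It cannot be lifted.
- lid_face (a point): On the lid's upright end face that looks to box -y, towards the bolt: push here towards box +y. The face lies at box y = 75 mm when shut, is 180 mm long (box x) and reaches from the deck to 40 mm above it; point at box x = 0, 28 mm above the deck. A steel tongue (the staple, top 20.5 mm above the deck) runs from it over the bolt at box x = -75 mm. Axes as the box.
- green_jar: Bystander: spice jar with a green cap, 41 mm wide, 108 mm tall; origin at the centre of its underside.
- yellow_jar: Bystander: spice jar with a yellow cap, 42 mm wide, 106 mm tall; origin at the centre of its underside.
- black_jar: Bystander: spice jar with a black cap, 40 mm wide, 105 mm tall; origin at the centre of its underside.
- potato: Bystander: small potato, 45 x 49 x 34 mm, lying behind the box; origin at the centre of its underside.

How it is judged:
By the outcome, as a careful person would: the job done as asked, in the order asked, and still so for the second after the job is handed in, with the robot touching nothing.
It also fails if it takes over 48 s, if anything falls off the work surface, if the arm or the gripper's body presses on something with over 40 N, if the wrist force passes 120 N, or if a joint passes its speed limit or range.

ROBOT

A 6-joint arm with a two-finger parallel gripper is mounted at the origin on a cart in front of the work surface, level with it; the furniture and walls round the work are solid. World frame = base frame: x ahead of the robot, y to its left, z up, the work surface at z = 0. Lengths are in mm, angles in rad, forces in N, time in s.
With the tool pointing down it reaches from about 400 to 825 mm from the base axis. Payload 7 kg.
Tool frame: the origin (TCP) lies at the very end of the fingers, on their centre line; the grasp point (between the pads) lies 19 mm behind it; z points along the fingers, y is the line along which they close (so a half turn about z gives the same grasp; the last joint's range is limited). The gripper opens to 88 mm and grips with 3 to 60 N. Pads are 19 mm wide; open, the fingers measure 130 mm over their backs; the gripper's body (78 mm by 193 mm) begins 47 mm behind the grasp point.
Start: joints at [1.501, 0.359, 0.012, 0, -1.224, -0.288], TCP at [236.402, 632.226, 226.561] pointing down, gripper open.
Joint ranges: [-3.07, 3.07], [-1.43, 2.12], [-1.02, 1.25], [-3.03, 1.67], [-3.05, -0], [-3.03, 3.03]. Speed limits (rad/s): [2.39, 2.39, 3.01, 3.14, 3.14, 3.14].

INTERFACE

Orientations are given as a rotation vector (axis times angle).
In Python, from station import read_state, optics, job_done gives the robot as it stands.
- The arm moves only by the tool jog_arm, never from a script. Its argument "rows" is a list of rows, each an object with "rot": the turn, a rotation vector about the tool's x, y, z in rad, a list of three; "dp": the shift along the tool's x, y, z in mm, a list of three; "fingers": the finger opening in mm, from 0 to 87.6. In form: [{"rot": [rx, ry, rz], "dp": [tx, ty, tz], "fingers": fingers}, ...]. A call has exactly 8 rows; each row shifts and turns the commanded pose from where the row before left it, along the tool's axes as they then stand; what a row does not reach is not made up. A row lasts 1/12 s, in which the tool goes at most 41.7 mm and 7.16 degrees, less where a joint would pass 70% of its speed; a pose out of reach is approached as far as the arm can. A call with a gripper value outside its range is refused whole. The fingers move at their own pace and stop on an object; "newtons" is the grip in N (left out, the last holds). Time passes only in rows, so rows that do not move let the fingers close, or fill a call up. It gives the time, the measured TCP pose, the force, the opening and the grip force at its end, in the units of the state.
- read_state(): the state, without advancing time (a new reading comes with each control period).
- optics.read_camera(name): name is "scene" or "top" or "wrist"; returns the picture (400x640x3 uint8, red, green, blue); there is no depth.
- optics.camera_params(name): a dict with "fovy" (degrees; the focal length in pixels is half the picture's height over the tangent of half this angle, whatever the lens; pixels are square), "cx", "cy" (the principal point, pixels), "position" and "rotation" of the camera in the world. Camera axes: x right, y up, looking along -z (the intrinsics and any distortion apply to the point x, -y, -z); pixel columns grow to the right and rows downward; lengths in mm; the calibration is good to about 2 mm. A picture is of the moment at which its call begins: read the wrist's pose just before it. camera_params takes no time and is no camera call; for the wrist camera it gives the pose at the moment of the call.
- job_done(): hands the job in; it is judged then, once.
The state is a dict: "time_s": time; "joint_positions": joint angles; "joint_vel": joint speeds; "tau": joint torques, N m; "position": TCP position; "ee_rot": TCP orientation; "wrist_force": force on the tool from outside, world axes, zero at the start; "wrist_torque": the same for the moment, N m; "gripper_width": finger opening in mm; "gripper_force": force on a finger pad.
Only numpy, scipy, OpenCV 4.12 (cv2) and the standard library are available. Lean on these libraries where they do the work, as an engineer would, in place of code of your own. Each camera call takes 0.05 s, during which the arm holds its last target. There are 200 camera calls.

## Working session

There is one attempt and no reset: what is moved stays moved. The work goes in short steps, Python scripts to look and compute and a tool call to move; the robot and the scene stay as the last step left them, time stands still between calls to the robot, and variables do not carry over. Pictures are saved under pics/ and viewed, at most 10 in all, crops included, and the job is handed in when it is done.

Besides the shell and the picture viewer there is one more tool, called after "Request:" as name(argument=value, ...), one argument or row to a line, values as JSON. jog_arm: Moves the arm, as the interface text tells. Its arguments: {"type":"object","properties":{"rows":{"type":"array","items":{"type":"object","properties":{"rot":{"type":"array","items":{"type":"number"}},"dp":{"type":"array","items":{"type":"number"}},"fingers":{"type":"number"}}}},"newtons":{"type":"number"}},"required":["rows"]}

```bash
mkdir -p pics
python3 - <<'E'
from station import read_state, optics
import cv2
s=read_state();print(s)
for n in("scene","top"):
    p=optics.camera_params(n);print(n,p)
    cv2.imwrite(f"pics/{n}1.png",optics.read_camera(n)[:,:,::-1])
E
```

```text
{'time_s': 0.0, 'joint_positions': array([ 1.50108951e+00,  3.59367988e-01,  1.10461465e-02, -3.70021372e-04,
       -1.22407425e+00, -2.88112814e-01]), 'joint_vel': array([-0.00090011,  0.0012571 , -0.00054876, -0.00115377,  0.00156134,
       -0.00070546]), 'tau': array([-1.50132011e-03, -5.82716990e+01,  2.93045533e+01,  6.99728429e+00,
        6.91508059e-03, -1.49643656e-04]), 'position': array([236.24603683, 631.78232942, 225.62578319]), 'ee_rot': array([ 3.08981005e+00, -5.58973017e-01, -2.69215859e-04]), 'wrist_force': array([-0.64691744, -0.14455914, -0.09360699]), 'wrist_torque': array([ 0.00250956, -0.01934607,  0.05984488]), 'gripper_force': 0.0, 'gripper_width': 87.62818778107686}
scene {'fovy': 46.401311879680684, 'cx': 318.4988699436231, 'cy': 207.74314881516352, 'position': array([  89.04114905, -134.20224654,  668.38525328]), 'rotation': array([ 0.799811  , -0.29173311, -0.62325064])}
top {'fovy': 51.779957999739324, 'cx': 316.5527399356914, 'cy': 209.39271035043234, 'position': array([406.51633968, 350.59083483, 938.76896603]), 'rotation': array([ 0.06066932, -0.06862158, -1.57055148])}
```

View pics/top1.png

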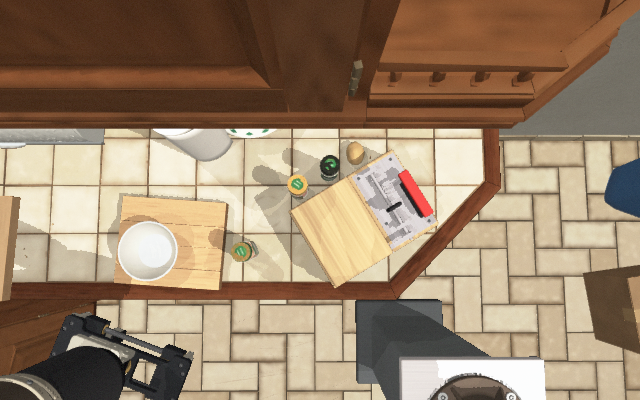

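View pics/scene1.png

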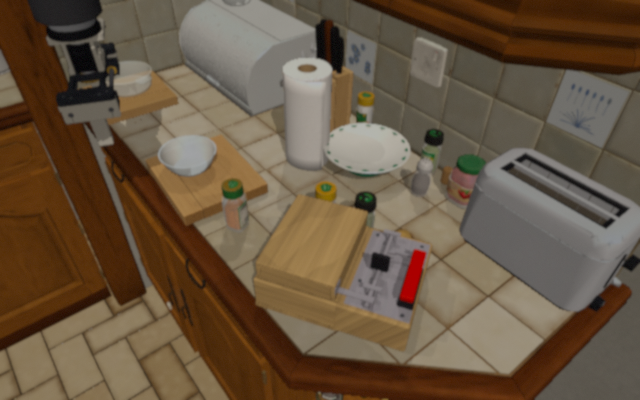

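The top view shows the box at about (365,215), with the red pad at (416,193), the fin at (393,209) and the jars and potato behind and to the left of it. I'll enlarge it.

Run:
```python
import cv2
a=cv2.imread("pics/top1.png")[140:295,280:450]
cv2.imwrite("pics/top1c.png",cv2.resize(a,None,fx=4.7,fy=3.8709,interpolation=cv2.INTER_CUBIC) if 0 else cv2.resize(a,None,fx=3.8,fy=3.8,interpolation=cv2.INTER_CUBIC))
a=cv2.imread("pics/scene1.png")[180:350,240:450]
cv2.imwrite("pics/scene1c.png",cv2.resize(a,None,fx=3.5,fy=3.5,interpolation=cv2.INTER_CUBIC))
```

```text
(no output)
```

View pics/top1c.png

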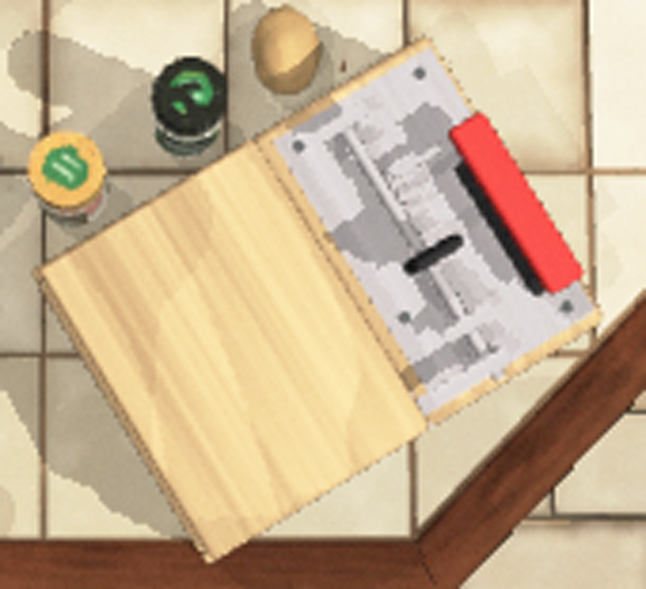

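View pics/scene1c.png

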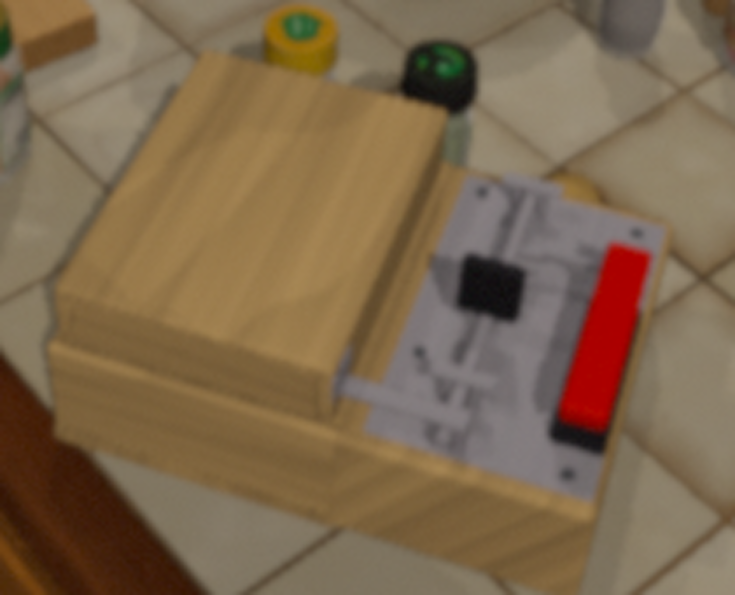

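```bash
cat > h.py <<'E'
import numpy as np
from scipy.spatial.transform import Rotation as R
def proj(p,P):
    f=200/np.tan(np.radians(p['fovy'])/2)
    q=(np.atleast_2d(P)-p['position'])@R.from_rotvec(p['rotation']).as_matrix()
    return np.c_[p['cx']+f*q[:,0]/-q[:,2],p['cy']-f*q[:,1]/-q[:,2]]
def b2w(v,B):
    B=np.atleast_2d(B).astype(float);c,s=np.cos(v[2]),np.sin(v[2])
    return np.c_[v[0]+c*B[:,0]-s*B[:,1],v[1]+s*B[:,0]+c*B[:,1],B[:,2]]
E
python3 - <<'E'
from h import *
from station import optics
from scipy.optimize import least_squares
pad=[(-1,1),(1,1)]
T=np.array([(451,131),(481,113),(581,272),(551,292),(428,38),(600,318),(434,254),(40,272),(210,560)])/3.8+[280,140]
S=np.array([(613,245),(649,252),(604,430),(560,415),(668,230),(592,515),(497,260),(205,55),(58,292)])/3.5+[240,180]
def B(c):return np.array([(c+52.5,-19,101),(c+52.5,-41,101),(c-52.5,-41,101),(c-52.5,-19,101),(95,-47,70),(-95,-47,70),(-8,25,120),(90,215,110),(-90,215,110)])
pt,ps=optics.camera_params("top"),optics.camera_params("scene")
def f(v,cam=2,full=0):
    W=b2w(v,B(v[3])); r=[]
    if cam!=1:r.append(proj(pt,W)-T)
    if cam!=0:
        b=B(v[3]);b[6,0]=-12;r.append(proj(ps,b2w(v,b))-S)
    r=np.array(r)
    return r if full else r.ravel()
for cam in(0,1,2):
    s=least_squares(f,[480,290,0.5,0],args=(cam,),loss='soft_l1',x_scale=[10,10,.1,10])
    print(cam,s.x.round(3),s.cost)
    print(f(s.x,cam,1).round(1).tolist())
# jars
for n,px,h in(("yellow",(66,170),106),("black",(190,95),105),("potato",(287,50),25)):
    q=least_squares(lambda a:(proj(pt,[a[0],a[1],h])-(np.array(px)/3.8+[280,140])).ravel(),[500,300]).x
    print(n,q.round())
E
```

```text
0 [503.205 173.797   0.541 -10.681] 10.156641531192808
[[[-0.8, -0.6], [0.3, -1.3], [1.3, 0.4], [0.1, 0.7], [0.2, -1.4], [2.5, 0.8], [0.1, -2.2], [-2.8, 0.5], [-1.2, 2.1]]]
1 [505.248 174.463   0.552 -17.435] 19.430959978510593
[[[-1.7, -0.0], [1.3, 1.5], [1.4, -0.3], [-0.6, -0.3], [2.3, -3.0], [2.3, 2.1], [-0.2, 0.7], [-3.7, -2.7], [-4.8, -1.5]]]
2 [503.958 173.691   0.544 -13.278] 32.44849236931238
[[[-0.2, 0.1], [1.0, -0.6], [2.1, 1.0], [0.9, 1.4], [0.1, -1.7], [2.6, 0.4], [0.2, -2.5], [-2.7, 0.4], [-0.9, 1.9]], [[-1.2, -1.0], [1.7, 0.5], [1.3, -1.6], [-0.6, -1.7], [2.6, -2.2], [1.5, 2.9], [-0.5, 1.3], [-3.3, -2.6], [-5.2, -1.7]]]
yellow [526. 385.]
black [567. 319.]
potato [609. 258.]
```

Box is at about (504,174) with yaw 0.54 rad. Next I move in towards it, then look with the wrist camera.

Request:
jog_arm(
  rows=[
    {"dp": [24.3,23,1.6],"rot": [0,0,0],"fingers": 40},
    {"dp": [24.3,23,1.6],"rot": [0,0,0],"fingers": 40},
    {"dp": [24.3,23,1.6],"rot": [0,0,0],"fingers": 40},
    {"dp": [24.3,23,1.6],"rot": [0,0,0],"fingers": 40},
    {"dp": [24.3,23,1.6],"rot": [0,0,0],"fingers": 40},
    {"dp": [24.3,23,1.6],"rot": [0,0,0],"fingers": 40},
    {"dp": [24.3,23,1.6],"rot": [0,0,0],"fingers": 40},
    {"dp": [24.3,23,1.6],"rot": [0,0,0],"fingers": 40},
  ],
)

```text
time_s: 0.77
position: [354.3, 390.0, 213.5]
ee_rot: [3.091, -0.559, -0.0]
wrist_force: [0.6, -0.4, -0.4]
gripper_width: 41.9
gripper_force: 0.0
```

Request:
jog_arm(
  rows=[
    {"dp": [24.3,23,1.6],"rot": [0,0,0],"fingers": 40},
    {"dp": [24.3,23,1.6],"rot": [0,0,0],"fingers": 40},
    {"dp": [24.3,23,1.6],"rot": [0,0,0],"fingers": 40},
    {"dp": [24.3,23,1.6],"rot": [0,0,0],"fingers": 40},
    {"dp": [24.3,23,1.6],"rot": [0,0,0],"fingers": 40},
    {"dp": [24.3,23,1.6],"rot": [0,0,0],"fingers": 40},
    {"dp": [24.3,23,1.6],"rot": [0,0,0],"fingers": 40},
    {"dp": [24.3,23,1.6],"rot": [0,0,0],"fingers": 40},
  ],
)

```text
time_s: 1.43
position: [471.9, 149.7, 200.8]
ee_rot: [-3.091, 0.559, 0.0]
wrist_force: [1.2, 0.7, 0.1]
gripper_width: 40.0
gripper_force: 0.0
```

Request:
jog_arm(
  rows=[
    {"dp": [0,0,0],"rot": [0,0,-0.115],"fingers": 40},
    {"dp": [0,0,0],"rot": [0,0,-0.115],"fingers": 40},
    {"dp": [0,0,0],"rot": [0,0,-0.115],"fingers": 40},
    {"dp": [0,0,0],"rot": [0,0,-0.115],"fingers": 40},
    {"dp": [0,0,0],"rot": [0,0,-0.115],"fingers": 40},
    {"dp": [0,0,0],"rot": [0,0,-0.115],"fingers": 40},
    {"dp": [0,0,0],"rot": [0,0,-0.115],"fingers": 40},
    {"dp": [0,0,0],"rot": [0,0,-0.097],"fingers": 40},
  ],
)

```text
time_s: 2.1
position: [471.5, 151.2, 200.7]
ee_rot: [3.023, 0.853, -0.001]
wrist_force: [0.1, -0.0, -0.5]
gripper_width: 40.1
gripper_force: 0.0
```

Run:
```python
from station import read_state, optics
import cv2,json
s=read_state();print(s['position'],s['ee_rot'],s['gripper_width'],s['joint_positions'].round(2))
p=optics.camera_params("wrist");print(p)
json.dump({k:(v.tolist() if hasattr(v,'tolist') else v) for k,v in p.items()},open('w1.json','w'))
a=optics.read_camera("wrist")[:,:,::-1]
cv2.imwrite("pics/w1.png",a)
cv2.imwrite("pics/w1v.png",cv2.resize(a,(800,500)))
```

```text
[471.45415016 151.21558555 200.68875167] [ 3.02346864e+00  8.53019047e-01 -9.45659049e-04] 40.09594152605949 [ 0.71  0.08 -0.41 -0.   -1.08  1.41]
{'fovy': 63.93147908287783, 'cx': 314.1597430688922, 'cy': 200.91078232971935, 'position': array([540.59204382, 194.08280331, 359.40991161]), 'rotation': array([-0.2766278 ,  0.15563745, -1.01405916])}
```

View pics/w1v.png

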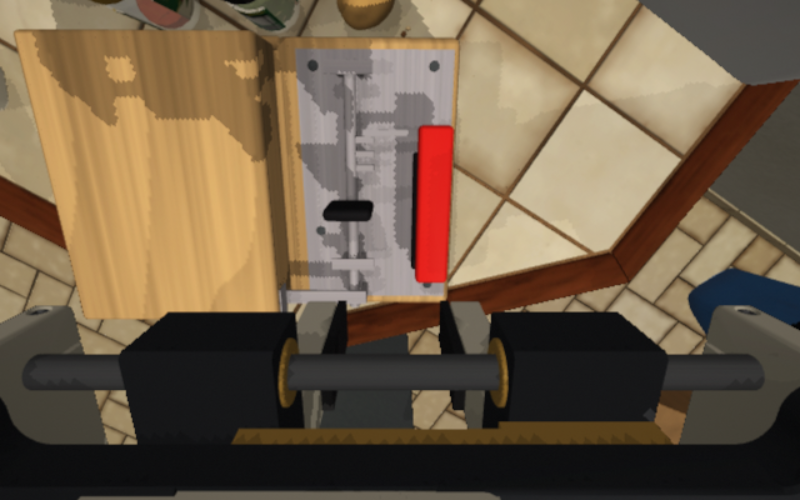

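Clear view: red pad corners at (419,126)–(447,282), fin top at (347,220), deck corners at (459,39) and (447,299). I'll refine the pose from these.

Run:
```python
from h import *
import json
from scipy.optimize import least_squares
p=json.load(open('w1.json'))
px=np.array([(419,126),(453,126),(447,282),(416,281),(459,39),(447,299),(347,220),(16,30),(83,318)])/1.25
def B(v):c=v[3];return np.array([(c+52.5,-19,101),(c+52.5,-41,101),(c-52.5,-41,101),(c-52.5,-19,101),(95,-47,70),(-95,-47,70),(-12,25,120),(90,215,110),(-90,215,110)])
f=lambda v,n=9:(proj(p,b2w(v,B(v)))-px)[:n]
for n in(7,9):
    s=least_squares(lambda v:f(v,n).ravel(),[504,174,.54,0],x_scale=[10,10,.1,10],loss='soft_l1')
    print(n,s.x.round(3));print(f(s.x).round(1).tolist())
t=R.from_rotvec([3.0235,.853,0]).as_matrix();print(np.arctan2(t[1,0],t[0,0]))
v=s.x;d=np.array([471.45,151.2])-v[:2];c,q=np.cos(v[2]),np.sin(v[2]);print("tcp in box",c*d[0]+q*d[1],-q*d[0]+c*d[1])
# finger tips in image: where would tcp+-y offsets project
for o in(-40,-30,-20,0,20,30,40):
    print(o,(proj(p,np.array([471.45,151.2,200.7])+t@[0,o,0])*1.25).round())
```

```text
7 [503.14  175.267   0.554 -10.527]
[[-1.0, -0.8], [0.4, -1.0], [0.3, 1.2], [-0.2, 2.2], [0.1, 0.2], [1.2, 5.9], [-0.5, -1.6], [-11.8, 5.8], [-3.6, 6.7]]
9 [504.166 175.295   0.542 -11.074]
[[0.3, -1.0], [1.7, -0.8], [0.1, 1.4], [-0.5, 2.0], [2.1, -0.3], [0.6, 5.6], [-0.1, -3.1], [-11.0, 0.3], [-5.2, 3.1]]
0.5499532256479397
tcp in box -40.45706371062384 -3.7658213632128508
-40 [[303. 320.]]
-30 [[326. 320.]]
-20 [[349. 320.]]
0 [[394. 320.]]
20 [[440. 320.]]
30 [[462. 320.]]
40 [[485. 320.]]
```

Request:
jog_arm(
  rows=[
    {"dp": [0,-0.6,12],"rot": [0,0,0],"fingers": 35},
    {"dp": [0,-0.6,12],"rot": [0,0,0],"fingers": 35},
    {"dp": [0,0,12],"rot": [0,0,0],"fingers": 35},
    {"dp": [0,0,12],"rot": [0,0,0],"fingers": 35},
    {"dp": [0,0,12],"rot": [0,0,0],"fingers": 35},
    {"dp": [0,0,12],"rot": [0,0,0],"fingers": 35},
    {"dp": [0,0,12],"rot": [0,0,0],"fingers": 35},
    {"dp": [0,0,8],"rot": [0,0,0],"fingers": 35},
  ],
)

```text
time_s: 2.82
position: [470.5, 152.0, 107.7]
ee_rot: [3.027, 0.84, -0.002]
wrist_force: [-0.1, -0.2, 0.8]
gripper_width: 35.2
gripper_force: 0.0
```

Request:
jog_arm(
  rows=[
    {"dp": [0,0,2],"rot": [0,0,0],"fingers": 35},
    {"dp": [0,0,2],"rot": [0,0,0],"fingers": 35},
    {"dp": [0,0,2],"rot": [0,0,0],"fingers": 35},
    {"dp": [0,0,2],"rot": [0,0,0],"fingers": 35},
    {"dp": [0,0,0],"rot": [0,0,0],"fingers": 35},
    {"dp": [0,0,0],"rot": [0,0,0],"fingers": 35},
    {"dp": [0,0,0],"rot": [0,0,0],"fingers": 35},
    {"dp": [0,0,0],"rot": [0,0,0],"fingers": 35},
  ],
)

```text
time_s: 3.48
position: [471.3, 152.6, 101.3]
ee_rot: [-3.026, -0.844, -0.001]
wrist_force: [-0.1, 0.2, 1.3]
gripper_width: 35.2
gripper_force: 0.6
```

Request:
jog_arm(
  rows=[
    {"dp": [0,0,2],"rot": [0,0,0],"fingers": 35},
    {"dp": [0,0,2],"rot": [0,0,0],"fingers": 35},
    {"dp": [0,0,2],"rot": [0,0,0],"fingers": 35},
    {"dp": [0,0,1.5],"rot": [0,0,0],"fingers": 35},
    {"dp": [0,0,0],"rot": [0,0,0],"fingers": 35},
    {"dp": [0,0,0],"rot": [0,0,0],"fingers": 35},
    {"dp": [0,0,0],"rot": [0,0,0],"fingers": 35},
    {"dp": [0,0,0],"rot": [0,0,0],"fingers": 35},
  ],
)

```text
time_s: 4.15
position: [471.3, 152.5, 93.6]
ee_rot: [-3.026, -0.844, -0.001]
wrist_force: [0.9, 1.6, 4.0]
gripper_width: 35.2
gripper_force: 2.2
```

Run:
```python
from station import read_state, optics
import cv2
s=read_state();print(s['position'],s['ee_rot'],s['wrist_force'],s['wrist_torque'])
a=optics.read_camera("wrist")[:,:,::-1];cv2.imwrite("pics/w2v.png",cv2.resize(a,(800,500)))
```

```text
[471.29175382 152.51102443  93.62895232] [-3.02588773e+00 -8.44335425e-01 -6.85749472e-04] [0.91461109 1.58408618 4.04388446] [-0.08709834 -0.13258152  0.06790624]
```

View pics/w2v.png

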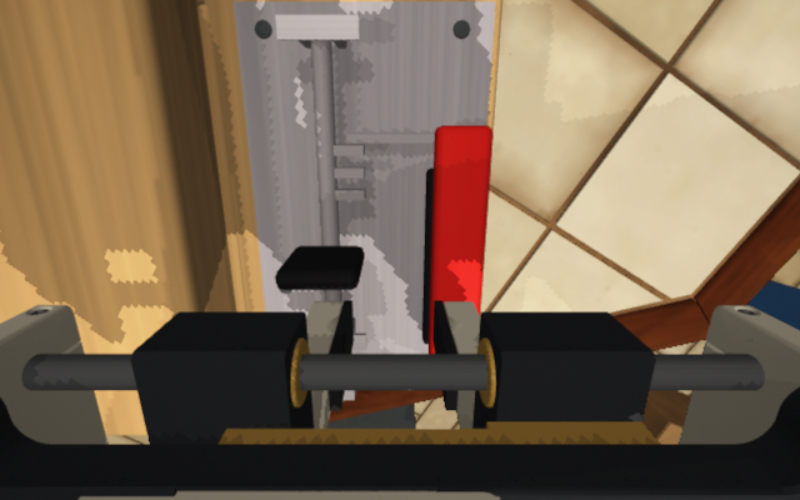

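The pad is pressed to z=93.6. The left finger lines up behind the fin (fin at 277–363, finger at 308–352). Pushing along box +x.

Request:
jog_arm(
  rows=[
    {"dp": [0,0,0.4],"rot": [0,0,0],"fingers": 35},
    {"dp": [0,0,0.4],"rot": [0,0,0],"fingers": 35},
    {"dp": [4,0,0],"rot": [0,0,0],"fingers": 35},
    {"dp": [4,0,0],"rot": [0,0,0],"fingers": 35},
    {"dp": [4,0,0],"rot": [0,0,0],"fingers": 35},
    {"dp": [4,0,0],"rot": [0,0,0],"fingers": 35},
    {"dp": [4,0,0],"rot": [0,0,0],"fingers": 35},
    {"dp": [4,0,0],"rot": [0,0,0],"fingers": 35},
  ],
)

```text
time_s: 4.87
position: [490.9, 164.2, 92.2]
ee_rot: [3.025, 0.844, -0.004]
wrist_force: [-5.9, -3.0, 8.0]
gripper_width: 34.9
gripper_force: 4.1
```

Request:
jog_arm(
  rows=[
    {"dp": [2,0,0],"rot": [0,0,0],"fingers": 35},
    {"dp": [2,0,0],"rot": [0,0,0],"fingers": 35},
    {"dp": [2,0,0],"rot": [0,0,0],"fingers": 35},
    {"dp": [2,0,0],"rot": [0,0,0],"fingers": 35},
    {"dp": [2,0,0],"rot": [0,0,0],"fingers": 35},
    {"dp": [2,0,0],"rot": [0,0,0],"fingers": 35},
    {"dp": [0,0,0],"rot": [0,0,0],"fingers": 35},
    {"dp": [0,0,0],"rot": [0,0,0],"fingers": 35},
  ],
)

```text
time_s: 5.53
position: [501.3, 170.5, 92.2]
ee_rot: [3.025, 0.844, -0.004]
wrist_force: [-4.3, -2.0, 6.2]
gripper_width: 35.0
gripper_force: 3.7
```

Request:
jog_arm(
  rows=[
    {"dp": [2,0,-0.3],"rot": [0,0,0],"fingers": 35},
    {"dp": [2,0,0],"rot": [0,0,0],"fingers": 35},
    {"dp": [2,0,0],"rot": [0,0,0],"fingers": 35},
    {"dp": [2,0,0],"rot": [0,0,0],"fingers": 35},
    {"dp": [2,0,0],"rot": [0,0,0],"fingers": 35},
    {"dp": [1,0,0],"rot": [0,0,0],"fingers": 35},
    {"dp": [0,0,0],"rot": [0,0,0],"fingers": 35},
    {"dp": [0,0,0],"rot": [0,0,0],"fingers": 35},
  ],
)

```text
time_s: 6.2
position: [508.6, 174.8, 92.2]
ee_rot: [3.024, 0.843, -0.01]
wrist_force: [-11.8, -4.3, 11.7]
gripper_width: 35.2
gripper_force: 8.4
```

Request:
jog_arm(
  rows=[
    {"dp": [1,0,0],"rot": [0,0,0],"fingers": 35},
    {"dp": [1,0,0],"rot": [0,0,0],"fingers": 35},
    {"dp": [1,0,0],"rot": [0,0,0],"fingers": 35},
    {"dp": [0,0,0],"rot": [0,0,0],"fingers": 35},
    {"dp": [0,0,0],"rot": [0,0,0],"fingers": 35},
    {"dp": [0,0,0],"rot": [0,0,0],"fingers": 35},
    {"dp": [0,0,0],"rot": [0,0,0],"fingers": 35},
    {"dp": [0,0,0],"rot": [0,0,0],"fingers": 35},
  ],
)

```text
time_s: 6.87
position: [508.7, 174.8, 92.1]
ee_rot: [3.023, 0.843, -0.017]
wrist_force: [-21.8, -7.4, 21.1]
gripper_width: 35.3
gripper_force: 13.8
```

Run:
```python
from station import read_state, optics
from h import *
import cv2
s=read_state();print(s['position'],s['ee_rot'],s['wrist_force'])
p=optics.camera_params("wrist")
a=optics.read_camera("wrist")[:,:,::-1];cv2.imwrite("pics/w3v.png",cv2.resize(a,(800,500)))
v=[503.5,175.2,.548]
for t in(0,22,26,30):
    print(t,(proj(p,b2w(v,[(t-4,40,120),(t-4,10,120),(t-12,25,120),(t-4,25,120)]))*1.25).round().tolist())
print((proj(p,b2w(v,[(-10.7+52.5,-19,92),(-10.7+52.5,-41,92),(95,-47,70)]))*1.25).round().tolist())
```

```text
[508.68905628 174.84521155  92.10482584] [ 3.02296779  0.84279372 -0.01749534] [-21.79255665  -7.36412161  21.06009784]
0 [[281.0, 375.0], [360.0, 374.0], [322.0, 392.0], [321.0, 374.0]]
22 [[275.0, 323.0], [358.0, 322.0], [318.0, 342.0], [317.0, 322.0]]
26 [[274.0, 313.0], [358.0, 312.0], [317.0, 332.0], [316.0, 313.0]]
30 [[273.0, 303.0], [357.0, 302.0], [317.0, 322.0], [315.0, 302.0]]
[[433.0, 237.0], [486.0, 237.0], [497.0, 101.0]]
```

View pics/w3v.png

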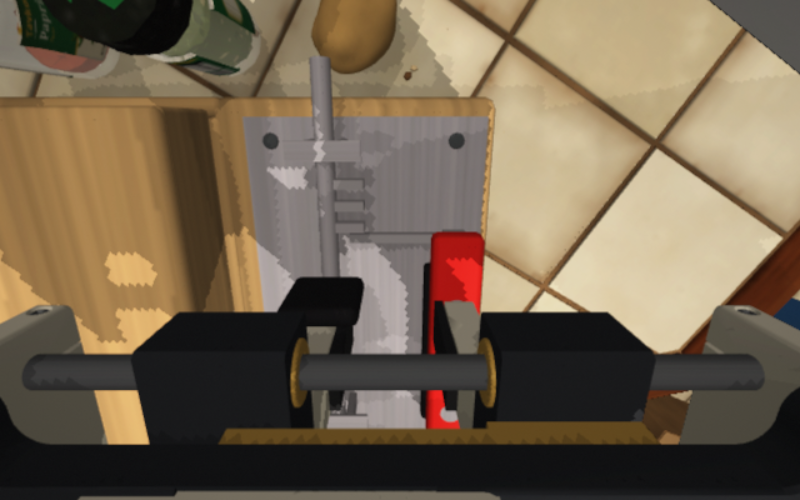

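Run:
```python
import cv2
a=cv2.imread("pics/w3v.png")[220:350,260:510]
cv2.imwrite("pics/w3c.png",cv2.resize(a,None,fx=3.2,fy=3.2,interpolation=cv2.INTER_CUBIC))
```

```text
(no output)
```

View pics/w3c.png

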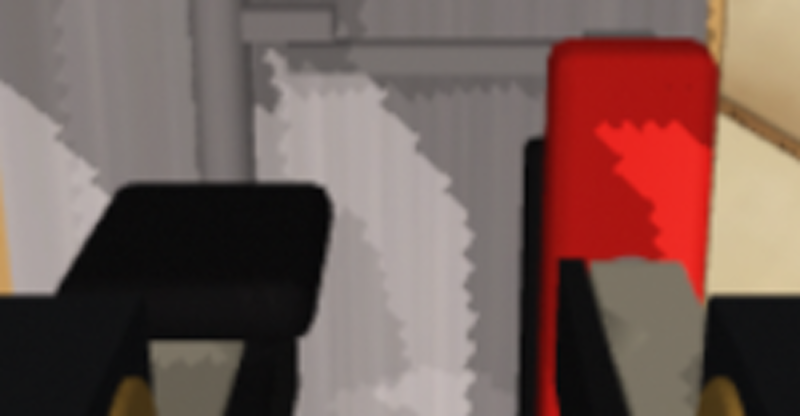

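Run:
```python
from station import read_state, optics
from h import *
p3=optics.camera_params("wrist");s=read_state()
Re=R.from_rotvec(s['ee_rot']);tc=Re.inv().apply(p3['position']-s['position']);Rc=Re.inv()*R.from_rotvec(p3['rotation'])
def cam(pos,rv):
    E=R.from_rotvec(rv);return dict(p3,position=np.array(pos)+E.apply(tc),rotation=(E*Rc).as_rotvec())
p2=cam([471.29175382,152.51102443,93.62895232],[-3.02588773,-.844335425,-6.85749472e-04])
v=[503.5,175.2,.548]
for n,p,z in(("w2",p2,93.4),("w3",p3,92)):
    print(n,"pad",(proj(p,b2w(v,[(41.8,-30,z),(41.8,-30,z)]))*1.25)[0].round(1))
    for t in(0,24,27,30):print(t,(proj(p,b2w(v,[(t-12,25,120),(t-4,25,120)]))*1.25)[:,1].round(1))
```

```text
w2 pad [465.5 125.8]
0 [285.  263.8]
24 [219.  195.5]
27 [210.3 186.4]
30 [201.4 177.2]
w3 pad [459.5 237.1]
0 [392.2 374.5]
24 [337.1 317.5]
27 [329.9 310. ]
30 [322.5 302.4]
```

Request:
jog_arm(
  rows=[
    {"dp": [0,0,-0.5],"rot": [0,0,0],"fingers": 35},
    {"dp": [0,0,-0.5],"rot": [0,0,0],"fingers": 35},
    {"dp": [0,0,-0.5],"rot": [0,0,0],"fingers": 35},
    {"dp": [0,0,-0.5],"rot": [0,0,0],"fingers": 35},
    {"dp": [0,0,-0.5],"rot": [0,0,0],"fingers": 35},
    {"dp": [0,0,0],"rot": [0,0,0],"fingers": 35},
    {"dp": [0,0,0],"rot": [0,0,0],"fingers": 35},
    {"dp": [0,0,0],"rot": [0,0,0],"fingers": 35},
  ],
)

```text
time_s: 7.58
position: [508.6, 174.8, 92.4]
ee_rot: [3.023, 0.841, -0.019]
wrist_force: [-12.7, -6.5, -0.1]
gripper_width: 34.7
gripper_force: 9.0
```

Request:
jog_arm(
  rows=[
    {"dp": [-2,0,0],"rot": [0,0,0],"fingers": 35},
    {"dp": [-2,0,0],"rot": [0,0,0],"fingers": 35},
    {"dp": [-2,0,0],"rot": [0,0,0],"fingers": 35},
    {"dp": [-2,0,0],"rot": [0,0,0],"fingers": 35},
    {"dp": [-2,0,0],"rot": [0,0,0],"fingers": 35},
    {"dp": [-2,0,0],"rot": [0,0,0],"fingers": 35},
    {"dp": [0,0,0],"rot": [0,0,0],"fingers": 35},
    {"dp": [0,0,0],"rot": [0,0,0],"fingers": 35},
  ],
)

```text
time_s: 8.25
position: [504.3, 172.7, 96.0]
ee_rot: [-3.025, -0.845, -0.003]
wrist_force: [1.9, 1.5, 2.5]
gripper_width: 35.1
gripper_force: 1.8
```

Request:
jog_arm(
  rows=[
    {"dp": [0,0,-2],"rot": [0,0,0],"fingers": 35},
    {"dp": [0,0,-3],"rot": [0,0,0],"fingers": 35},
    {"dp": [0,0,-4],"rot": [0,0,0],"fingers": 35},
    {"dp": [0,0,-8],"rot": [0,0,0],"fingers": 35},
    {"dp": [0,0,-12],"rot": [0,0,0],"fingers": 35},
    {"dp": [0,0,-12],"rot": [0,0,0],"fingers": 0},
    {"dp": [0,0,-12],"rot": [0,0,0],"fingers": 0},
    {"dp": [0,0,-7],"rot": [0,0,0],"fingers": 0},
  ],
)

```text
time_s: 8.92
position: [503.4, 171.9, 156.8]
ee_rot: [-3.026, -0.844, -0.0]
wrist_force: [1.5, 1.0, 1.1]
gripper_width: 20.4
gripper_force: 0.0
```

Run:
```python
from station import read_state, optics
from h import *
import cv2
s=read_state();print(s['position'],s['ee_rot'],s['wrist_force'],s['gripper_width'])
p=optics.camera_params("wrist")
a=optics.read_camera("wrist")[:,:,::-1];cv2.imwrite("pics/w4v.png",cv2.resize(a,(800,500)))
v=[503.5,175.2,.548]
print("pad up/down",(proj(p,b2w(v,[(41.8,-19,101),(41.8,-41,101),(41.8,-19,92),(41.8,-41,92)]))*1.25).round().tolist())
for t in(26,28,30):print(t,(proj(p,b2w(v,[(t-12,25,120),(t-4,25,120)]))*1.25)[:,1].round(1))
d=s['position'][:2]-v[:2];c,q=np.cos(v[2]),np.sin(v[2]);print("tcp in box",c*d[0]+q*d[1],-q*d[0]+c*d[1])
```

```text
[503.43067342 171.87627261 156.8218977 ] [-3.02601159e+00 -8.44003867e-01 -1.44775967e-04] [1.45547391 1.04258557 1.12500545] 20.434243746559588
pad up/down [[423.0, 199.0], [464.0, 199.0], [422.0, 196.0], [462.0, 196.0]]
26 [259.4 244.5]
28 [255.7 240.7]
30 [251.9 236.9]
tcp in box -1.790774231615588 -2.800910134464496
```

View pics/w4v.png

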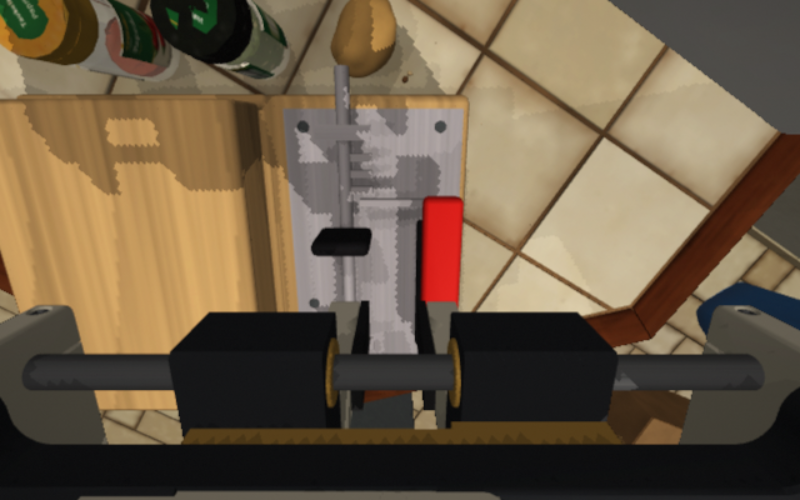

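Fin edge at row 254 means the bolt is about 30 mm back. The pad is up at (423,199). Next is the lid, with the fingers closed and coming down in front of its face at box x≈-20.

Request:
jog_arm(
  rows=[
    {"dp": [-3,-8,0],"rot": [0,0,0],"fingers": 0},
    {"dp": [-3,-8,0],"rot": [0,0,0],"fingers": 0},
    {"dp": [-3,-8,0],"rot": [0,0,0],"fingers": 0},
    {"dp": [-3,-9,0],"rot": [0,0,0],"fingers": 0},
    {"dp": [-3,-9,0],"rot": [0,0,0],"fingers": 0},
    {"dp": [-3,-9,0],"rot": [0,0,0],"fingers": 0},
    {"dp": [0,0,0],"rot": [0,0,0],"fingers": 0},
    {"dp": [0,0,0],"rot": [0,0,0],"fingers": 0},
  ],
)

```text
time_s: 9.63
position: [461.3, 207.0, 155.6]
ee_rot: [-3.025, -0.847, -0.0]
wrist_force: [-0.1, 0.4, 0.5]
gripper_width: 0.7
gripper_force: 0.0
```

Request:
jog_arm(
  rows=[
    {"dp": [0,0,10],"rot": [0,0,0],"fingers": 0},
    {"dp": [0,0,10],"rot": [0,0,0],"fingers": 0},
    {"dp": [0,0,10],"rot": [0,0,0],"fingers": 0},
    {"dp": [0,0,10],"rot": [0,0,0],"fingers": 0},
    {"dp": [0,0,8],"rot": [0,0,0],"fingers": 0},
    {"dp": [0,0,6],"rot": [0,0,0],"fingers": 0},
    {"dp": [0,0,6],"rot": [0,0,0],"fingers": 0},
    {"dp": [0,0,0],"rot": [0,0,0],"fingers": 0},
  ],
)

```text
time_s: 10.3
position: [461.3, 205.8, 94.0]
ee_rot: [3.025, 0.843, -0.003]
wrist_force: [-0.3, -0.7, -0.3]
gripper_width: 0.6
gripper_force: 0.0
```

Request:
jog_arm(
  rows=[
    {"dp": [0,-2,0],"rot": [0,0,0],"fingers": 0},
    {"dp": [0,-2,0],"rot": [0,0,0],"fingers": 0},
    {"dp": [0,-3,0],"rot": [0,0,0],"fingers": 0},
    {"dp": [0,-3,0],"rot": [0,0,0],"fingers": 0},
    {"dp": [0,-3,0],"rot": [0,0,0],"fingers": 0},
    {"dp": [0,-3,0],"rot": [0,0,0],"fingers": 0},
    {"dp": [0,-3,0],"rot": [0,0,0],"fingers": 0},
    {"dp": [0,-3,0],"rot": [0,0,0],"fingers": 0},
  ],
)

```text
time_s: 10.97
position: [450.5, 225.6, 95.8]
ee_rot: [-3.026, -0.845, -0.001]
wrist_force: [1.6, -2.0, 1.2]
gripper_width: 0.2
gripper_force: 1.1
```

Request:
jog_arm(
  rows=[
    {"dp": [0,-3.5,0],"rot": [0,0,0],"fingers": 0},
    {"dp": [0,-3.5,0],"rot": [0,0,0],"fingers": 0},
    {"dp": [0,-3.5,0],"rot": [0,0,0],"fingers": 0},
    {"dp": [0,-3.5,0],"rot": [0,0,0],"fingers": 0},
    {"dp": [0,-3.5,0],"rot": [0,0,0],"fingers": 0},
    {"dp": [0,-3.5,0],"rot": [0,0,0],"fingers": 0},
    {"dp": [0,-3,0],"rot": [0,0,0],"fingers": 0},
    {"dp": [0,-3,0],"rot": [0,0,0],"fingers": 0},
  ],
)

```text
time_s: 11.63
position: [436.3, 248.6, 95.5]
ee_rot: [3.026, 0.845, 0.0]
wrist_force: [1.9, -1.8, 1.7]
gripper_width: 0.7
gripper_force: 1.1
```

Request:
jog_arm(
  rows=[
    {"dp": [0,-2,0],"rot": [0,0,0],"fingers": 0},
    {"dp": [0,-2,0],"rot": [0,0,0],"fingers": 0},
    {"dp": [0,-2,0],"rot": [0,0,0],"fingers": 0},
    {"dp": [0,-2,0],"rot": [0,0,0],"fingers": 0},
    {"dp": [0,-1,0],"rot": [0,0,0],"fingers": 0},
    {"dp": [0,-1,0],"rot": [0,0,0],"fingers": 0},
    {"dp": [0,0,0],"rot": [0,0,0],"fingers": 0},
    {"dp": [0,0,0],"rot": [0,0,0],"fingers": 0},
  ],
)

```text
time_s: 12.3
position: [430.8, 256.8, 95.2]
ee_rot: [-3.026, -0.844, 0.001]
wrist_force: [0.2, -0.2, -0.4]
gripper_width: 0.1
gripper_force: 0.0
```

Request:
jog_arm(
  rows=[
    {"dp": [0,-1,0],"rot": [0,0,0],"fingers": 0},
    {"dp": [0,-1,0],"rot": [0,0,0],"fingers": 0},
    {"dp": [0,-1,0],"rot": [0,0,0],"fingers": 0},
    {"dp": [0,-1,0],"rot": [0,0,0],"fingers": 0},
    {"dp": [0,-1,0],"rot": [0,0,0],"fingers": 0},
    {"dp": [0,-1,0],"rot": [0,0,0],"fingers": 0},
    {"dp": [0,0,0],"rot": [0,0,0],"fingers": 0},
    {"dp": [0,0,0],"rot": [0,0,0],"fingers": 0},
  ],
)

```text
time_s: 12.97
position: [429.8, 258.1, 95.3]
ee_rot: [3.02, 0.843, -0.001]
wrist_force: [21.0, -19.6, -3.9]
gripper_width: 0.5
gripper_force: 13.5
```

The lid is hard against its stop (29 N). I'll back off, lift and check.

Request:
jog_arm(
  rows=[
    {"dp": [0,2,0],"rot": [0,0,0],"fingers": 0},
    {"dp": [0,4,0],"rot": [0,0,0],"fingers": 0},
    {"dp": [0,4,0],"rot": [0,0,0],"fingers": 0},
    {"dp": [0,4,-5],"rot": [0,0,0],"fingers": 0},
    {"dp": [0,2,-15],"rot": [0,0,0],"fingers": 0},
    {"dp": [0,0,-25],"rot": [0,0,0],"fingers": 0},
    {"dp": [0,0,-25],"rot": [0,0,0],"fingers": 0},
    {"dp": [0,0,-20],"rot": [0,0,0],"fingers": 0},
  ],
)

```text
time_s: 13.63
position: [436.6, 248.6, 187.7]
ee_rot: [-3.025, -0.845, -0.002]
wrist_force: [0.7, -0.1, 0.2]
gripper_width: 0.3
gripper_force: 0.0
```

Request:
jog_arm(
  rows=[
    {"dp": [-6,0,-10],"rot": [0,0,0],"fingers": 0},
    {"dp": [-6,0,-10],"rot": [0,0,0],"fingers": 0},
    {"dp": [0,0,0],"rot": [0,0,0],"fingers": 0},
    {"dp": [0,0,0],"rot": [0,0,0],"fingers": 0},
    {"dp": [0,0,0],"rot": [0,0,0],"fingers": 0},
    {"dp": [0,0,0],"rot": [0,0,0],"fingers": 0},
    {"dp": [0,0,0],"rot": [0,0,0],"fingers": 0},
    {"dp": [0,0,0],"rot": [0,0,0],"fingers": 0},
  ],
)

```text
time_s: 14.3
position: [426.0, 242.0, 204.7]
ee_rot: [3.025, 0.844, -0.002]
wrist_force: [-0.5, -0.2, -0.1]
gripper_width: 0.6
gripper_force: 0.0
```

Run:
```python
from station import read_state, optics
from h import *
import cv2
s=read_state();print(s['position'],s['wrist_force'])
p=optics.camera_params("wrist")
w=optics.read_camera("wrist")[:,:,::-1]
c=optics.read_camera("scene")[100:350,200:520,::-1]
cv2.imwrite("pics/end.png",np.vstack([cv2.resize(w,(480,300)),cv2.resize(c,(384,300))[:, :] if 0 else cv2.copyMakeBorder(cv2.resize(c,(384,300)),0,0,0,96,cv2.BORDER_CONSTANT)]))
v=[503.5,175.2,.548]
for t in(40,45,50):print(t,(proj(p,b2w(v,[(0,75+t,110),(60,75+t,110)]))*.75).round(1).tolist())
print('fin',(proj(p,b2w(v,[(18,25,120),(26,25,120)]))*.75).round(1).tolist(), 'pad',(proj(p,b2w(v,[(41.8,-30,101)]))*.75).round(1).tolist())
```

```text
[426.01865978 241.95128593 204.6954233 ] [-0.53143533 -0.2380644  -0.12255627]
40 [[219.5, 124.4], [217.9, 64.8]]
45 [[214.8, 124.4], [212.9, 64.8]]
50 [[210.1, 124.4], [207.9, 64.8]]
fin [[307.9, 108.2], [308.6, 100.1]] pad [[357.0, 82.7]]
```

View pics/end.png

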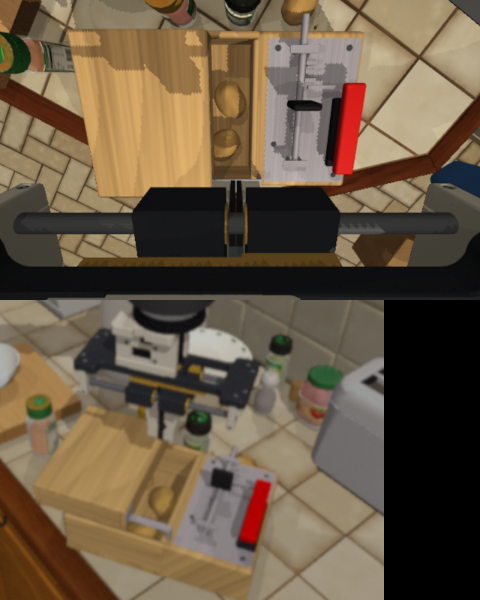

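The lid edge is at column 210, matching 50 mm open. The bolt is back, the pad is up, and the jars and potato are in place.

```bash
python3 -c "
from station import job_done
print(job_done())"
```

```text
the job is handed in; nothing more can be done
None
```

The box is open and the job is handed in: the bolt is fully back, the catch has sprung up, the lid is fully open, and the jars and potato look undisturbed in the last pictures; it took about 14.4 s.

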